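Stamp a leaf booklet with the bench spring hammer

TASK

Stamp the cover of the gold-leaf booklet with the spring hammer: first push its carrier along the channel until it is fully home against the end stop; then press the hammer's cocking bar down until you feel the rubber buffer and the sear holds the arm cocked with nothing touching the bar, without forcing it against the buffer; then push the trigger plate so that the hammer is let go and drives the stamp down onto the booklet. Let the hammer alone drive the stamp, and leave the other things on the bench where they are.

Things in the scene. Friction and masses are not known exactly. Their poses are not given: they have to be found in the camera images.
- press: Spring hammer, dark iron, fixed on the bench, 310 mm long (y). Origin on the bench below the arm's pivot; z up; trigger plate and channel mouth on its -x side (the robot's); +y hammer end, -y cocking end. Place and yaw vary. Housing walls 75 mm high (y -70 to -20, at x -33 and +62), pivot cheeks 120 mm high (x +-19, y +-17); else nothing but the arm and stamp is above 66 mm.
- home (a point): Where point carrier_mid lies when the carrier is fully home: in the press frame x 0, y 110, z 29.5 mm. Same axes as the press: +x is the direction in which the carrier is pushed.
- carrier_mid (a point): Middle of the loose steel carrier (110 x 44 x 5 mm, about 0.25 kg) with an orange booklet on it; 4.5 mm above its underside. It slides along x in a channel: bed 25 mm above the bench, rails 6 mm high, 49 mm apart. An upright lip at its -x end (44 wide, 6 thick) rises to 47 mm above the bench, outer face 55 mm to -x of this point. Starts 40 to 75 mm short of home; 1 to 5 N to push.
- hammer_angle (a joint): Angle (rad) of the hammer arm about a level hinge along x, 100 mm above the bench. 0 = at rest, balanced by its spring, its round head (30 mm, at y 110) just above the stamp. Grows as the cocking bar goes down and the head up. The sear catches somewhere between 0.35 and 0.8: a hidden set screw differs from machine to machine and can only be felt. Uncaught, the arm springs back to 0.
- cocking_bar (a point): Centre of the steel cross bar at the arm's tail, 16 mm thick, 56 long (x). In the press frame y = -(115 cos a + 20 sin a), z = 100 - 115 sin a + 20 cos a (mm), a = joint hammer_angle. Pushing it down takes 0 rising to 6-13 N, a few N more while it pushes the sear aside; 3 to 6 mm past the catch it meets a stiff rubber buffer (about 7 N per mm here). Over 35 N is forcing it.
- trigger (a joint): Travel (m) of the sprung trigger slide, 0 = at rest, up to 0.013; grows as the plate is pushed along the press's +x. During cocking it is pushed out some 7 mm and snaps back to 0 when the sear catches. With the arm cocked it lets go after about 5 to 11 mm, at 5 to 15 N, and springs back by itself.
- trigger_plate (a point): Middle of the near face of the upright trigger plate on the -x side of the press, 55 mm above the bench: plate 36 mm wide (y), 6 thick, from 20 to 75 mm above the bench, at y -55, near face at x -103 mm in the press frame. What stays at x below -40 mm is out of the way of the arm's tail when it flies up.
- stamp_travel (a joint): Travel (m) of the upright brass stamp in its guide, 0 = raised, grows downward; it meets the booklet at about 0.010 when the carrier is home. It sits stiffly (7 N) and stays where the blow leaves it.
- stamp: The upright brass stamp under the hammer head, 16 mm rod with a 26 mm cap 84 to 92 mm above the bench when raised; its origin is the centre of its lower face, 44 mm above the bench when raised. The robot must not touch it.
- striker: The hammer arm: steel bar with the round hammer head at one end and the cocking bar at the other; origin on the hinge, axes along the press's at rest.
- cutter: Bystander: leaf cutter, two steel blades 130 mm long with a wooden handle between, 110 mm wide, 34 mm high. Origin under its centre.
- tongs: Bystander: wooden tongs lying flat, 220 mm long, 14 mm high. Origin under the middle.
- pot: Bystander: small white bowl, 42 mm across, 30 mm high, on the robot's side of the press between channel and trigger. Origin under its centre.
- weight: Bystander: brass weight, 44 mm across, 38 mm high. Origin under its centre.
- booklets: Bystander: stack of orange booklets, 85 x 85 x 34 mm, beyond the press. Origin under its centre.
- cup: Bystander: yellow cup, 72 mm across, 95 mm high, beyond the press. Origin under its centre.
- burnisher: Bystander: brush with a wooden handle, 170 mm long, lying flat. Origin under its middle.
Mind the look-alikes: they are no part of the job. Leave any green or turquoise look-alike of the part that bears carrier_mid alone.

How it is judged (in metres and radians):
On the way, in this order (a step that is already met when the one before it is completed fails the run):
1. the carrier is fully home against the end stop, the hammer not yet cocked (x of carrier_mid in the frame of home above -0.004 m and z of carrier_mid in the frame of home below 0.003 m and value of joint hammer_angle below 0.2 rad and value of joint stamp_travel below 0.003 m), for 0.2 s.
2. the arm is held cocked by the sear, with the robot off the cocking bar and the stamp still raised (value of joint hammer_angle above 0.3 rad and value of joint each of trigger, stamp_travel below 0.003 m and contact force between each of the fingers, the arm and striker below 0.2 N), for 0.4 s.
3. the trigger plate is pushed in (value of joint trigger above 0.0035 m).
4. the blow has driven the stamp down onto the booklet (value of joint stamp_travel above 0.007 m and x of carrier_mid in the frame of home above -0.004 m and z of carrier_mid in the frame of home below 0.003 m), for 0.2 s.
At the end, for the whole second after the job is handed in: The carrier is within 4 mm of fully home, the stamp has been driven down by more than 7 mm, the hammer arm is back at rest (between -0.15 and 0.1 rad, slower than 0.3 rad/s) and the trigger plate has sprung back to within 3 mm of rest (all of step 4 and value of joint hammer_angle between -0.15 and 0.1 rad and velocity of joint hammer_angle between -0.3 and 0.3 rad/s and value of joint trigger below 0.003 m); the robot touches nothing.
It fails at once if the cocking bar is forced against the buffer (more than 35 N) (contact force between any of the fingers, the arm and striker above 35 N).
It fails at once if the robot touches the stamp (contact force between any of the fingers, the arm and stamp above 0.5 N).
It fails at once if another thing on the bench is moved by more than 40 mm (distance of any of cutter, tongs, pot, weight, booklets, cup, burnisher from where it was at the start of the episode above 0.04 m).
It also fails if it takes over 67 s, if anything falls off the work surface, if the arm or the gripper's body presses on something with over 40 N, if the wrist force passes 120 N, or if a joint passes its speed limit or range.

ROBOT

A 7-joint arm with a two-finger parallel gripper is mounted at the origin on the work surface. World frame = base frame: x ahead of the robot, y to its left, z up, the work surface at z = 0. Lengths are in mm, angles in rad, forces in N, time in s.
With the tool pointing down it reaches from about 400 to 850 mm from the base axis. Payload 4.4 kg.
Tool frame: the origin (TCP) lies at the very end of the fingers, on their centre line; the grasp point (between the pads) lies 19 mm behind it (r.grip_point_offset is the distance from the TCP to the grasp point, in mm); x points along the fingers, y is the direction in which the jaws open and shut, and the axes are right-handed (so a half turn about x gives the same grasp; the last joint's range is limited). The gripper opens to 94 mm and grips with 3 to 60 N. Pads are 16 mm wide; open, the fingers measure 119 mm over their backs; the gripper's body (75 mm by 177 mm) begins 78 mm behind the grasp point.
Start: joints at [-1.343, 0.628, 0.038, 1.517, -0.027, 0.996, -0.02], TCP at [188.208, 622.171, 166.978] pointing down, gripper open.
Joint ranges: [-3.06, 3.06], [-0.37, 2.12], [-1.25, 1.32], [0.18, 2.47], [-1.1, 4.24], [0.23, 1.98], [-2.94, 2.94]. Speed limits (rad/s): [2.57, 2.57, 3.14, 3.14, 3.14, 3.14, 3.14].

INTERFACE

Orientations are given as a rotation vector (axis times angle).
In Python, from cell import r, optics, order, spotter gives the robot as it stands. The module is installed in compiled form; this text tells all that it offers.
- The arm moves only by the tool drive_tool, never from a script. Its argument "deltas" is a list that holds one entry, the list of rows, each a list of 7 numbers: the shift along the tool's x, y, z in m, then the turn, a rotation vector about the tool's x, y, z in degrees, then the finger opening in m, from 0 to 0.094. A call has 1 to 12 rows; each row is the pose to reach, as a shift and turn from the pose commanded when the call began, along the tool's axes at that moment; what a row does not reach only later rows make up. A row lasts 1/10 s, in which the tool goes at most 50 mm and 8.59 degrees, less where a joint would pass 70% of its speed; a pose out of reach is approached as far as the arm can. A call with a gripper value outside its range is refused whole. The fingers move at their own pace and stop on an object; the grip force is fixed at half the most. Time passes only in rows, so rows that repeat a pose let the fingers close. It gives the time, the measured TCP pose, the force and the opening at its end, in the units of the state.
- r.get_obs(): the state, without advancing time (a new reading comes with each control period).
- optics.snapshot(name): name is "side" or "top" or "wrist"; returns the picture (480x640x3 uint8, red, green, blue); there is no depth.
- optics.get_calibration(name): a dict with "intrinsics" (3x3 intrinsics, pixels), "dist_coeffs" ([k1, k2, p1, p2, k3] as OpenCV has them; the pictures are not rectified), "rvec" (rotation vector, rad) and "tvec" (3), from world to camera coordinates, as OpenCV has them; the wrist camera has in their place "mount" (4x4, takes a point from camera to tool coordinates, whose origin is the TCP and whose axes are the tool frame's). Camera axes: x right, y down, z forward; pixel columns grow to the right and rows downward; lengths in mm; the calibration is good to about 2 mm. A picture is of the moment at which its call begins: read the wrist's pose just before it. get_calibration takes no time and is no camera call.
- order.job_done(): hands the job in, once; it reports no verdict.
Trained networks look in the newest picture that a camera, given by its name, has taken for a name from the list of things; names that differ only in an ending like _2 or _b are one class to them, and where a whole thing is asked for, a point or a joint stands for the part that bears it (a point fixed in the world has none). Each returns a list of dicts, best first, with "confidence" (0 to 1); they miss things now and then, are a little off and sometimes report something else, mostly with a low value. They report only what shows in the picture. A call takes as long as a camera call. They do not tell look-alikes from the thing itself.
- spotter.boxes_of(query, camera): "extent" ([left, top, right, bottom] in pixels, round what is visible of it).
The state is a dict: "t": time; "joint_pos": joint angles; "qd": joint speeds; "joint_efforts": joint torques, N m; "position": TCP position; "tool_rot": TCP orientation; "contact_force": force on the tool from outside, world axes, zero at the start; "moment": the same for the moment, N m; "opening": finger opening in mm.
Only numpy, scipy, OpenCV 4.12 (cv2) and the standard library are available. Lean on these libraries where they do the work, as an engineer would, in place of code of your own. Each camera call takes 0.05 s, during which the arm holds its last target. There are 200 camera calls.

## Working session

There is one attempt and no reset: what is moved stays moved. The work goes in short steps, Python scripts to look and compute and a tool call to move; the robot and the scene stay as the last step left them, time stands still between calls to the robot, and variables do not carry over. Pictures are saved under pics/ and viewed, about 8 in all and at most 12, crops included, and the job is handed in when it is done.

Besides the shell and the picture viewer there is one more tool, called after "Call:" as name(argument=value, ...), one argument or row to a line, values as JSON. drive_tool: Moves the arm, as the interface text tells. Its arguments: {"type":"object","properties":{"deltas":{"type":"array"}},"required":["deltas"]}

```bash
mkdir -p pics; cat > h.py <<'E'
import numpy as np, cv2
from cell import r, optics, order, spotter
R=lambda v: cv2.Rodrigues(np.array(v,float))[0]
def cam(name):
    c=optics.get_calibration(name); K=np.array(c["intrinsics"]);D=np.array(c["dist_coeffs"])
    if "rvec" in c: return K,D,R(c["rvec"]),np.array(c["tvec"],float).ravel()
    o=r.get_obs(); T=np.eye(4);T[:3,:3]=R(o["tool_rot"]);T[:3,3]=o["position"]
    M=np.linalg.inv(T@np.array(c["mount"])); return K,D,M[:3,:3],M[:3,3]
def px(c,P): return cv2.projectPoints(np.array(P,float).reshape(-1,3),cv2.Rodrigues(c[2])[0],c[3],c[0],c[1])[0].reshape(-1,2)
def ray(c,uv,z):
    n=cv2.undistortPoints(np.array(uv,float).reshape(-1,1,2),c[0],c[1]).reshape(-1,2)
    d=np.c_[n,np.ones(len(n))]@c[2]; o=-c[2].T@c[3]; return o+d*((z-o[2])/d[:,2])[:,None]
def save(im,f): cv2.imwrite(f,im[:,:,::-1])
E
python3 - <<'E'
from h import *
o=r.get_obs();print(o["t"],o["position"],o["tool_rot"],o["contact_force"],o["opening"])
ims=[optics.snapshot(n) for n in("top","side")]
for n,i in zip(("top","side"),ims):
    save(i,f"pics/{n}0.png"); c=cam(n); print(n,"cam pos",-c[2].T@c[3])
for n in("top","side"):
  for q in("press","carrier_mid","striker","trigger_plate","cocking_bar","stamp","pot","cup","booklets","weight"):
    print(n,q,[(np.round(b["extent"]).astype(int).tolist(),round(b["confidence"],2)) for b in spotter.boxes_of(q,n)[:3]])
E
```

```text
0.0 [187.98177217 621.48337683 166.09500238] [ 0.22918275  1.55871011 -0.2320026 ] [-0.21334664  0.37328905  0.10995571] 93.89051822933116
top cam pos [458.98317886 105.66727279 989.9494644 ]
side cam pos [ 546.91557302 1063.83421355 1157.20916655]
top press [([332, 159, 482, 277], 0.68)]
top carrier_mid [([253, 314, 302, 362], 0.88), ([342, 207, 370, 253], 0.71), ([268, 240, 297, 291], 0.63)]
top striker [([355, 187, 483, 230], 0.7)]
top trigger_plate [([418, 197, 451, 265], 0.96), ([382, 251, 399, 271], 0.44)]
top cocking_bar [([215, 155, 233, 233], 0.74), ([353, 191, 484, 232], 0.56)]
top stamp []
top pot [([491, 172, 537, 207], 0.69), ([381, 252, 400, 273], 0.67)]
top cup [([488, 170, 536, 208], 0.63)]
top booklets [([384, 115, 430, 163], 0.78)]
top weight [([468, 278, 487, 296], 0.61)]
side press [([249, 168, 347, 277], 0.58)]
side carrier_mid [([377, 291, 418, 326], 0.94), ([362, 250, 399, 284], 0.71), ([319, 297, 358, 315], 0.63)]
side striker [([284, 170, 315, 236], 0.57), ([284, 199, 341, 213], 0.33)]
side trigger_plate [([283, 198, 342, 218], 0.72)]
side cocking_bar [([286, 169, 317, 239], 0.88)]
side stamp [([236, 280, 287, 326], 0.36), ([345, 184, 360, 198], 0.22)]
side pot [([325, 227, 344, 242], 0.58), ([288, 233, 298, 244], 0.24)]
side cup [([272, 147, 301, 187], 0.95), ([284, 167, 313, 238], 0.52)]
side booklets [([219, 209, 257, 244], 0.71)]
side weight [([344, 182, 358, 197], 0.61), ([234, 334, 306, 356], 0.31), ([273, 150, 300, 189], 0.2)]
```

```bash
ls pics
```

```text
side0.png
top0.png
```

```bash
python3 - <<'E'
import cv2
a=cv2.imread("pics/top0.png")[100:325,240:540]; cv2.imwrite("pics/top0c.png",cv2.resize(a,(800,600),interpolation=cv2.INTER_CUBIC))
E
```

```text
(no output)
```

View pics/top0.png

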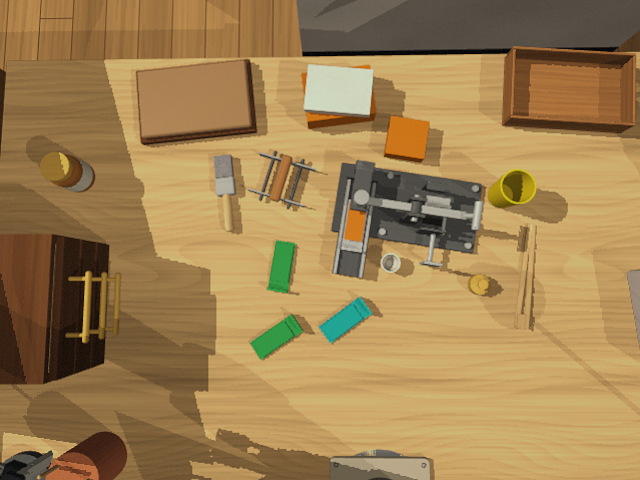

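View pics/top0c.png

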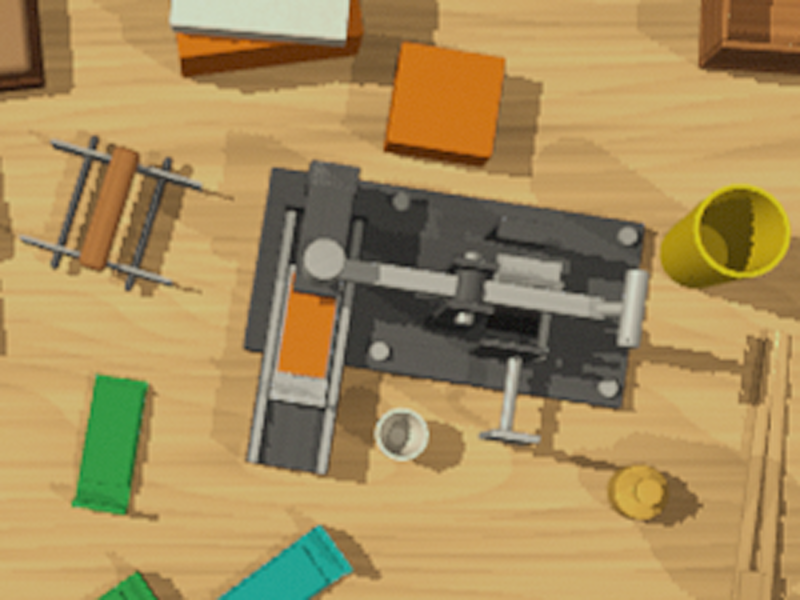

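The picture shows the press with its hammer head at (361,197), cocking bar at (477,215) and trigger plate at (431,264). Candidates for the carrier are orange-on-steel in the channel at (355,225) with its lip at (352,245), green at (282,266), green at (276,337) and turquoise at (346,320). By the description it is the orange one in the channel, and the close crop confirms it.

```bash
python3 - <<'E'
from h import *
from scipy.optimize import least_squares
c=cam("top"); C=lambda u,v:(240+u*.375,100+v*.375)
bar=ray(c,[C(631,307)],128)[0]; tr=ray(c,[C(510,437)],75)[0]; hd=ray(c,[C(324,259)],125)[0]
lip=ray(c,[C(299,392)],47)[0]; cor=ray(c,[C(272,168),C(645,222),C(620,407),C(246,350)],12)
rails=ray(c,[C(291,212),C(359,222),C(250,461),C(325,471)],31)
print("bar",bar,"trig",tr,"head",hd,"lip",lip);print(cor, np.linalg.norm(cor-np.roll(cor,1,0),axis=1));print(rails)
pts=[(bar,(0,-115)),(tr,(-100,-55)),(rails[2:].mean(0),None)]
def f(p):
    a=p[2];M=np.array([[np.cos(a),-np.sin(a)],[np.sin(a),np.cos(a)]])
    return np.concatenate([M@np.array(q)+p[:2]-w[:2] for w,q in((bar,(0,-115)),(tr,(-100,-55)),(hd,(0,110)))])
s=least_squares(f,[600,50,-.1]);print(s.x,s.fun)
a=s.x[2];M=np.array([[np.cos(a),-np.sin(a)],[np.sin(a),np.cos(a)]])
print("press-frame lip",M.T@(lip[:2]-s.x[:2])); print("rails",(rails[:,:2]-s.x[:2])@M)
for q,b,z in(("pot",(402,434),30),("cup",(740,235),95),("weight",(649,490),38)):
    w=ray(c,[C(*b)],z)[0];print(q,w,M.T@(w[:2]-s.x[:2]))
E
```

```text
bar [ 587.67624218 -181.00509391  128.        ] trig [ 497.35214268 -104.68052974   75.        ] head [624.56685461  37.23466319 125.        ] lip [534.22137852  51.86686782  47.        ]
[[ 722.73085917   70.2268897    12.        ]
 [ 674.99318166 -233.51786075   12.        ]
 [ 523.81521444 -207.77758146   12.        ]
 [ 571.49878953   92.60127982   12.        ]] [152.87822677 307.47318466 153.35364277 304.14007239]
[[681.20050875  55.89454747  31.        ]
 [672.57477996   1.30565099  31.        ]
 [480.9164821   90.22418336  31.        ]
 [472.87092979  31.11505238  31.        ]]
[ 6.06148813e+02 -6.88670101e+01 -1.73373043e-01] [-1.36559668 -1.13789393  0.80800067 -1.11136793  0.55759601  2.24926189]
press-frame lip [-91.67642831 106.51599664]
rails [[  52.40446646  135.83804786]
 [  53.32495155   80.57953248]
 [-150.7990639   135.10287473]
 [-148.52733338   75.49197374]]
pot [501.89565045 -30.1315419   30.        ] [-109.37234398   20.17049033]
cup [ 646.25965058 -274.44146922   95.        ] [  74.9723031  -195.57323776]
weight [ 457.38980976 -219.4224354    38.        ] [-120.55719833 -173.96016477]
```

```bash
cat >> h.py <<'E'
from scipy.spatial.transform import Rotation as Ro
A=-0.167; O=np.array([606.,-69.])
def W(x,y,z,dx=0,dy=0):
    c,s=np.cos(A),np.sin(A); return np.array([O[0]+c*x-s*y,O[1]+s*x+c*y,z])
def ori(jaw,tilt=0):
    # tool x down, tool y along press y rotated by jaw (deg)
    a=A+np.radians(jaw); y=np.array([-np.sin(a),np.cos(a),0]); x=np.array([0,0,-1.]); 
    return np.c_[x,y,np.cross(x,y)]
def to(P,Rt=None,src=None,srcR=None):
    o=r.get_obs(); p=np.array(o["position"]) if src is None else src; R0=R(o["tool_rot"]) if srcR is None else srcR
    d=R0.T@(P-p)/1000; w=np.zeros(3) if Rt is None else np.degrees(Ro.from_matrix(R0.T@Rt).as_rotvec())
    return np.round(d,4).tolist(),np.round(w,2).tolist()
E
python3 - <<'E'
from h import *
o=r.get_obs(); R0=R(o["tool_rot"]);print(R0.round(3)); print(px(cam("top"),[o["position"],[0,0,0]]))
print(np.degrees(o["joint_pos"]).round(1))
for j in(0,180):
  print(j,to(np.array([300,380,210.]),ori(j)),to(W(-140,110,170),ori(j)))
E
```

```text
[[-0.     0.29   0.957]
 [ 0.     0.957 -0.29 ]
 [-1.     0.    -0.   ]]
[[ 35.24454676 437.96026749]
 [378.73327164 506.67027064]]
[-76.9  36.    2.2  86.9  -1.5  57.1  -1.1]
0 ([-0.043, -0.1994, 0.1771], [-7.27, -0.0, -0.0]) ([-0.003, -0.4491, 0.4473], [-7.27, -0.0, -0.0])
180 ([-0.043, -0.1994, 0.1771], [172.73, -0.0, 0.0]) ([-0.003, -0.4491, 0.4473], [172.73, -0.0, 0.0])
```

Call:
drive_tool(
  deltas=[
    [[-0.043,-0.199,0.177,-7.3,0,0,0],[-0.043,-0.199,0.177,-7.3,0,0,0],[-0.043,-0.199,0.177,-7.3,0,0,0],[-0.043,-0.199,0.177,-7.3,0,0,0],[-0.043,-0.199,0.177,-7.3,0,0,0],[-0.003,-0.449,0.447,-7.3,0,0,0],[-0.003,-0.449,0.447,-7.3,0,0,0],[-0.003,-0.449,0.447,-7.3,0,0,0],[-0.003,-0.449,0.447,-7.3,0,0,0],[-0.003,-0.449,0.447,-7.3,0,0,0],[-0.003,-0.449,0.447,-7.3,0,0,0],[-0.003,-0.449,0.447,-7.3,0,0,0]],
  ],
)

```text
t: 2.3
position: [467.5, 94.9, 173.9]
tool_rot: [0.131, 1.566, -0.13]
contact_force: [0.4, 0.4, 0.1]
opening: 2.0
```

```bash
python3 - <<'E'
from h import *
print(np.degrees(r.get_obs()["joint_pos"]).round(1)); print(to(W(-150,90,170),ori(0)))
E
```

```text
[-19.3  21.5   6.1 113.4  -3.2  45.2  69. ]
([0.0038, -0.0486, 0.0138], [0.04, 0.05, -0.03])
```

Call:
drive_tool(
  deltas=[
    [[0.0038,-0.0486,0.0138,0,0,0,0],[0.0038,-0.0486,0.0138,0,0,0,0],[0.0038,-0.0486,0.0138,0,0,0,0]],
  ],
)

```text
t: 2.6
position: [472.0, 45.3, 169.9]
tool_rot: [0.134, 1.567, -0.133]
contact_force: [0.7, 0.2, -0.4]
opening: 0.5
```

```bash
python3 - <<'E'
from h import *
o=r.get_obs();c=cam("wrist");i=optics.snapshot("wrist").copy()
save(i,"pics/w0.png")
print(o["position"],-c[2].T@c[3],c[2][2])
P=[W(-150,85.5,31),W(-150,134.5,31),W(-97,88,47),W(-97,132,47),W(-103,-73,75),W(-103,-37,75),W(0,110,92),W(0,-115,128)]
print(px(c,P).round())
for q in px(c,P): cv2.circle(i,tuple(int(np.clip(v,-2000,2000)) for v in q),4,(255,0,255),1)
save(i,"pics/w0m.png")
E
```

```text
[472.02239478  45.30787364 169.86717679] [393.97907976  59.36184357 386.82987762] [ 0.26669504 -0.04638448 -0.96266413]
[[316. 217.]
 [365. 217.]
 [318. 274.]
 [363. 274.]
 [142. 279.]
 [181. 279.]
 [342. 388.]
 [ 83. 413.]]
```

View pics/w0m.png

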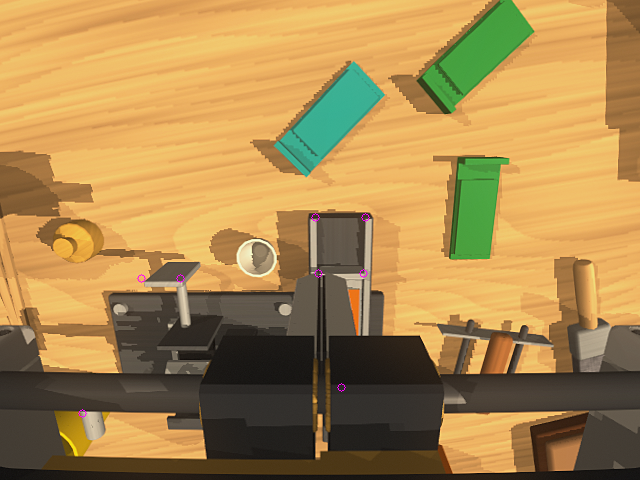

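The wrist view shows the channel mouth at (310–372,215), which matches the prediction. The carrier's lip is near row 272 and the trigger plate's top edge is near (145–183,284), within about 3 mm of the prediction. Look-alikes are green (476,208), green (476,55) and turquoise (330,118).

```bash
cat >> h.py <<'E'
def inp(p): 
    c,s=np.cos(A),np.sin(A); d=np.array(p)[:2]-O; return np.array([c*d[0]+s*d[1],-s*d[0]+c*d[1],p[2]]).round(1)
E
python3 - <<'E'
from h import *
print(inp(r.get_obs()["position"])); print(to(W(-128,110,100),ori(0)),to(W(-128,110,36.5),ori(0)))
E
```

```text
[-151.4   92.2  170. ]
([0.07, 0.0177, 0.0235], [0.02, -0.0, -0.05]) ([0.1335, 0.0177, 0.0235], [0.02, -0.0, -0.05])
```

Call:
drive_tool(
  deltas=[
    [[0.07,0.018,0.0235,0,0,0,0],[0.07,0.018,0.0235,0,0,0,0],[0.11,0.018,0.0235,0,0,0,0],[0.133,0.018,0.0235,0,0,0,0],[0.133,0.018,0.0235,0,0,0,0],[0.133,0.018,0.0235,0,0,0,0],[0.133,0.018,0.032,0,0,0,0],[0.133,0.018,0.04,0,0,0,0],[0.133,0.018,0.048,0,0,0,0],[0.133,0.018,0.056,0,0,0,0]],
  ],
)

```text
t: 3.65
position: [531.8, 54.8, 37.6]
tool_rot: [0.131, 1.565, -0.131]
contact_force: [-0.4, -0.2, 0.1]
opening: 0.8
```

```bash
python3 - <<'E'
from h import *
o=r.get_obs();print(inp(o["position"]),o["contact_force"])
c=cam("wrist");i=optics.snapshot("wrist");save(i[180:340,230:430].repeat(3,0).repeat(3,1),"pics/w1.png")
E
```

```text
[-93.7 109.8  37.6] [-0.36136646 -0.24791241  0.08345603]
```

View pics/w1.png

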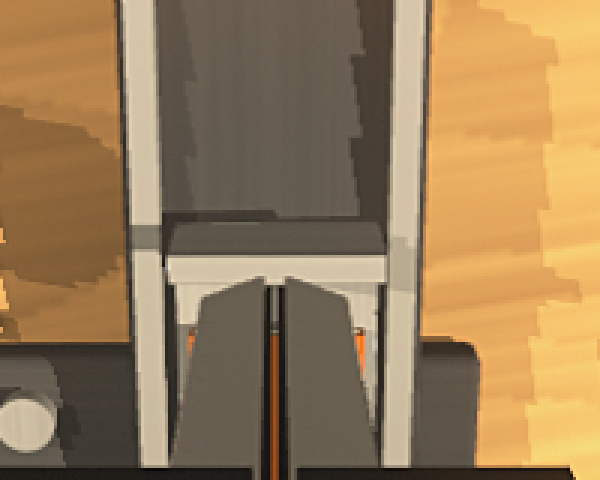

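```bash
python3 - <<'E'
from h import *
c=cam("wrist"); uv=[(230+275/3,180+v/3) for v in(255,285)]
for z in (47,): print([inp(p) for p in ray(c,uv,z)])
print([inp(p) for p in ray(c,[(230+275/3,180+218/3)],30)], px(c,[W(-93.7,109.8,37.6)]), px(c,[r.get_obs()["position"]]))
E
```

```text
[array([-95.5, 110.5,  47. ]), array([-89.2, 110.5,  47. ])]
[array([-97.6, 110.6,  30. ])] [[320.46597874 262.51085379]] [[320.23074561 264.95030631]]
```

```bash
python3 - <<'E'
from h import *
o=r.get_obs();c=cam("wrist");T=R(o["tool_rot"]);p=np.array(o["position"])
for z in(-8,0,8): print(z,[(t,px(c,[p+T@np.array([t,-6,z])])[0].round(1).tolist()) for t in(0,-5,-10,-15,-19,-25)])
print(optics.get_calibration("wrist"))
i=optics.snapshot("side");save(i,"pics/s1.png");cs=cam("side");u,v=px(cs,[p])[0].astype(int);print(u,v)
save(cv2.resize(i[v-75:v+75,u-100:u+100],(800,600),interpolation=cv2.INTER_CUBIC),"pics/s1c.png")
E
```

```text
-8 [(0, [310.5, 252.7]), (-5, [310.3, 255.3]), (-10, [310.0, 258.0]), (-15, [309.8, 260.8]), (-19, [309.5, 263.2]), (-25, [309.2, 266.9])]
0 [(0, [310.6, 264.9]), (-5, [310.4, 267.8]), (-10, [310.1, 270.7]), (-15, [309.9, 273.8]), (-19, [309.6, 276.4]), (-25, [309.3, 280.4])]
8 [(0, [310.7, 276.9]), (-5, [310.4, 280.0]), (-10, [310.2, 283.2]), (-15, [310.0, 286.5]), (-19, [309.8, 289.3]), (-25, [309.4, 293.6])]
{'intrinsics': array([[370.4304038 ,   0.        , 321.08377979],
       [  0.        , 370.4304038 , 236.64237407],
       [  0.        ,   0.        ,   1.        ]]), 'dist_coeffs': array([-0.03486488,  0.        ,  0.        ,  0.        ,  0.        ]), 'mount': array([[ 9.15490501e-04, -2.70929008e-01,  9.62598896e-01,
        -2.16944126e+02],
       [ 9.99999229e-01,  1.05523376e-03, -6.54058884e-04,
         6.62584683e-01],
       [-8.38563327e-04,  9.62598753e-01,  2.70929765e-01,
        -7.93500469e+01],
       [ 0.00000000e+00,  0.00000000e+00,  0.00000000e+00,
         1.00000000e+00]])}
324 251
```

View pics/s1c.png

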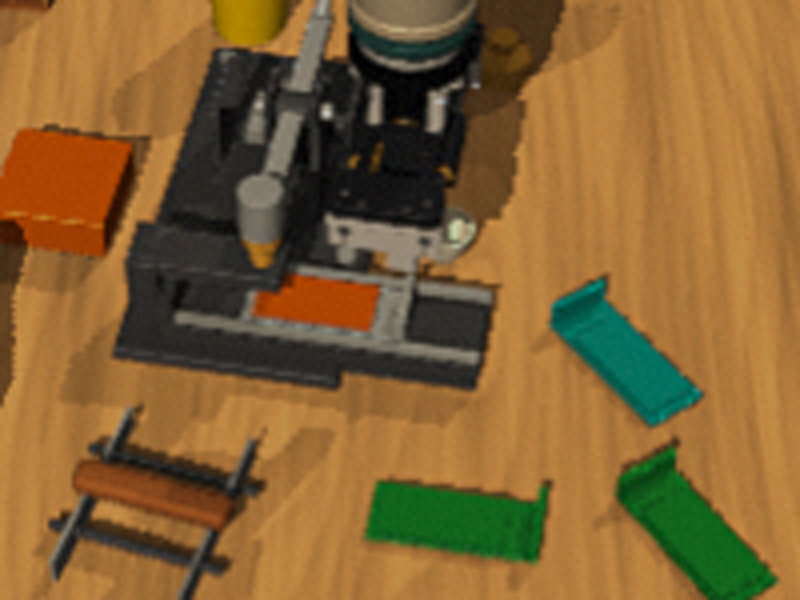

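```bash
python3 - <<'E'
from h import *
i=cv2.imread("pics/w0.png"); print(i[252:292,357].sum(1)//3); print(i[252:300,310].sum(1)//3)
o=[]
save(cv2.resize(i[200:320,260:420],(800,600),interpolation=cv2.INTER_NEAREST)[:,:,::-1],"pics/w0c.png")
E
```

```text
[ 55  57  55  60  66  71  76  76  77  75  82  85  89  54  79  82  80  79
  78  80  69 117 189 185 181 180 196 155 152 180 181 179 180 181 181 188
 144 113 125 124]
[116 116 117 116 117 119 107 105 106 106 105 105 105 107  97  70  68  69
  68  67  95  92  76  86  90  88  87  88  88  88  88  88  89  87  88  87
  87  87  87  87  87  88  87  87  88  87  86  87]
```

View pics/w0c.png

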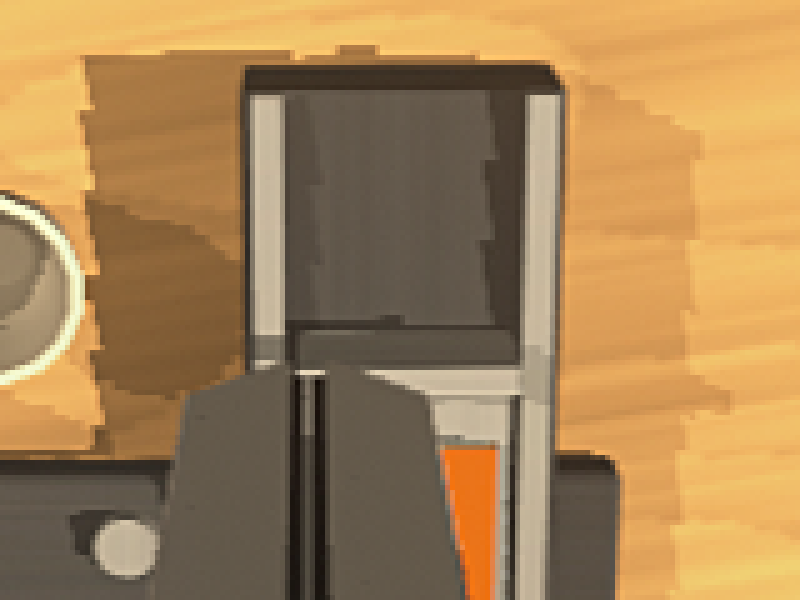

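Call:
drive_tool(
  deltas=[
    [[0,0,0.005,0,0,0,0],[0,0,0.01,0,0,0,0],[0,0,0.01,0,0,0,0]],
  ],
)

```text
t: 4.05
position: [540.9, 53.1, 36.8]
tool_rot: [0.131, 1.566, -0.131]
contact_force: [-0.2, -0.2, 0.8]
opening: 0.3
```

```bash
python3 - <<'E'
from h import *
o=r.get_obs();print(o["t"],inp(o["position"]),o["contact_force"])
i=optics.snapshot("wrist");save(i,"pics/w2.png")
for u in(295,352): print(i[240:290,u].sum(1)//3)
j=cv2.imread("pics/w1.png")
for u in(295,352): print(j[::3,(u-230)*3][60:110].sum(1)//3)
print([(np.round(b["extent"]).tolist(),b["confidence"]) for b in spotter.boxes_of("carrier_mid","wrist")])
E
```

```text
4.05 [-84.5 109.6  36.8] [-0.19251294 -0.22450342  0.845751  ]
[ 69  87  86  85  86  85  83  85  85  79  88 202 203 196 195 194 195 196
 196 203 176 198 201 199 199 199 198 199 200 200 199 200 200 202 210 129
 107 244 105 130 134 132 134 136 138 139 142 125 127 107]
[ 81  86  87  89  87  87  86  87  84  76 118 206 203 198 196 194 195 195
 197 196 174 172 173 172 167 197 197 197 196 196 196 196 197 197 198 203
 188 146 141 166 167 166 166 167 168 169 169 168 169 168]
[ 92  91  90  91  91  92  92  91  92  96  68  54  56  53  76  83  83  84
  83  83  81  83  84  80  67 148 199 195 192 190 191 192 193 197 178 196
 197 196 198 200 203 192 194 188 180 182 180 145 112  97]
[ 63  63  63  62  62  62  62  62  63  62  61  62  62  63  83  85  85  86
  85  85  84  84  84  81  67 161 202 197 194 191 192 192 192 200 166 167
 168 166 186 191 191 190 190 191 193 192 191 191 194 200]
[([286.0, 239.0, 359.0, 358.0], 0.79), ([491.0, 56.0, 599.0, 231.0], 0.73), ([210.0, 0.0, 352.0, 92.0], 0.58)]
```

```bash
python3 - <<'E'
from h import *
a=cv2.imread("pics/w2.png")[210:330,240:400]
save(cv2.resize(a,(800,600),interpolation=cv2.INTER_CUBIC)[:,:,::-1],"pics/w2c.png")
E
```

```text
(no output)
```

View pics/w2c.png

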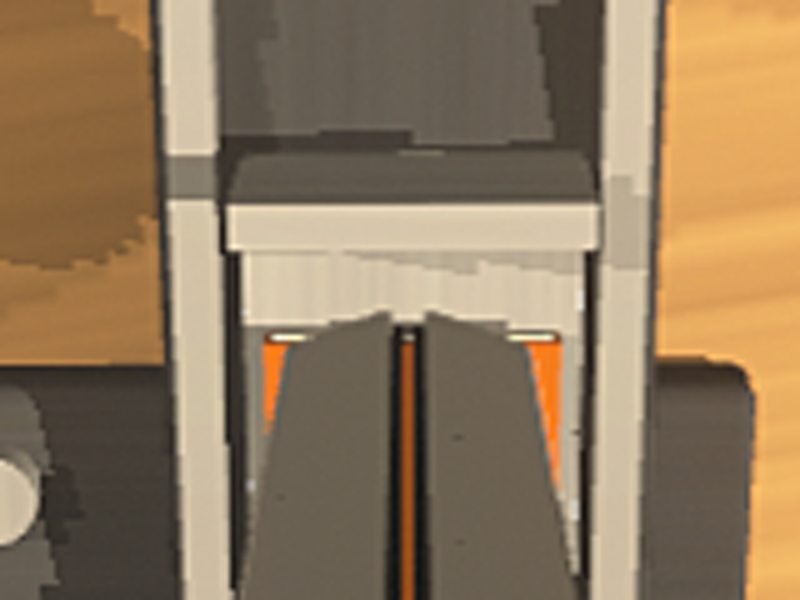

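The lip was not pushed, so the fingers seem to have passed over it. I'll go back out and feel the real fingertip height on the channel bed.

Call:
drive_tool(
  deltas=[
    [[-0.015,0,0,0,0,0,0],[-0.02,0,0,0,0,0,0],[-0.02,0,-0.025,0,0,0,0],[-0.02,0,-0.048,0,0,0,0],[-0.01,0,-0.048,0,0,0,0],[0.002,0,-0.048,0,0,0,0],[0.005,0,-0.048,0,0,0,0],[0.007,0,-0.048,0,0,0,0],[0.007,0,-0.048,0,0,0,0]],
  ],
)

```text
t: 5.05
position: [493.2, 61.0, 29.3]
tool_rot: [0.131, 1.567, -0.131]
contact_force: [0.0, -0.2, -0.3]
opening: 0.6
```

```bash
python3 - <<'E'
from h import *
o=r.get_obs();print(o["t"],inp(o["position"]),o["contact_force"])
i=optics.snapshot("wrist");save(i,"pics/w3.png")
s=optics.snapshot("side");save(s,"pics/s3.png")
a=cv2.resize(i[190:310,240:400],(400,300),interpolation=cv2.INTER_CUBIC);b=cv2.resize(s[215:275,285:365],(400,300),interpolation=cv2.INTER_CUBIC)
b2=b.copy(); print(px(cam("side"),[o["position"]]))
save(np.hstack([a,b]),"pics/c3.png")
E
```

```text
5.05 [-132.9  109.5   29.3] [ 0.03813416 -0.19772936 -0.29268126]
[[339.22598687 255.684522  ]]
```

View pics/c3.png

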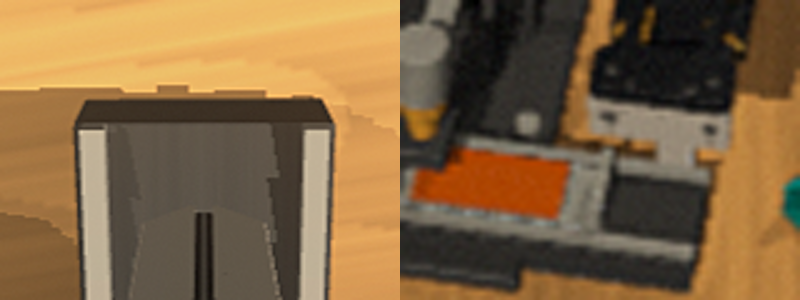

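In the wrist crop the fingertips are clear of the bed. In the side crop the tip ends at about (340,248), while the stated TCP projects to (339,256). The real tips therefore sit well above the stated TCP, so I'll feel for the bed.

Call:
drive_tool(
  deltas=[
    [[0.004,0,0,0,0,0,0],[0.008,0,0,0,0,0,0],[0.01,0,0,0,0,0,0],[0.01,0,0,0,0,0,0]],
  ],
)

```text
t: 5.55
position: [492.5, 61.2, 19.5]
tool_rot: [0.131, 1.568, -0.131]
contact_force: [-0.1, 0.7, 0.1]
opening: 0.4
```

Call:
drive_tool(
  deltas=[
    [[0.002,0,0,0,0,0,0],[0.004,0,0,0,0,0,0],[0.004,0,0,0,0,0,0]],
  ],
)

```text
t: 5.85
position: [492.6, 61.2, 15.6]
tool_rot: [0.131, 1.567, -0.131]
contact_force: [-1.1, 0.0, 0.0]
opening: 0.6
```

Call:
drive_tool(
  deltas=[
    [[0.0015,0,0,0,0,0,0],[0.003,0,0,0,0,0,0],[0.003,0,0,0,0,0,0]],
  ],
)

```text
t: 6.15
position: [492.6, 61.2, 12.7]
tool_rot: [0.131, 1.567, -0.131]
contact_force: [0.5, 0.1, -0.1]
opening: 0.4
```

Call:
drive_tool(
  deltas=[
    [[-0.004,0,0.004,0,0,0,0],[-0.004,0,0.012,0,0,0,0],[-0.004,0,0.02,0,0,0,0],[-0.004,0,0.026,0,0,0,0],[-0.004,0,0.032,0,0,0,0],[-0.004,0,0.037,0,0,0,0],[-0.004,0,0.042,0,0,0,0],[-0.004,0,0.047,0,0,0,0],[-0.004,0,0.05,0,0,0,0]],
  ],
)

```text
t: 7.05
position: [542.6, 52.8, 16.8]
tool_rot: [0.131, 1.567, -0.131]
contact_force: [0.4, 1.1, -0.0]
opening: 0.6
```

```bash
python3 - <<'E'
from h import *
o=r.get_obs();print(o["t"],inp(o["position"]),o["contact_force"])
i=optics.snapshot("wrist");save(i,"pics/w4.png")
c=cam("wrist")
for u in(298,350): print(i[225:285,u].sum(1)//3)
print([(x,px(c,[W(x,95,47)])[0].round(1).tolist()) for x in(-97,-90,-85,-80,-75)])
E
```

```text
7.05 [-82.8 109.6  16.8] [ 0.39414942  1.09399492 -0.01668424]
[ 90  90  90  91  90  91  90  90  90  91  91  92  91  92  90  90  91  95
  62  60  59  58  80  83  84  84  85  85  82  83  85  84  80  67 171 204
 200 206 126 118 122 122 122 121 122 197 197 194 194 194 194 195 202 149
  88  88  92  93  94  95]
[ 84  81  83  82  81  85  94  94  95  94  95  94  93  92  91  92  93  92
  94  97  62  56  98  85  84  86  86  85  85  84  87  83  81  65 188 205
 198 197 193 194 194 193 195 206 159 170 172 168 197 197 196 196 196 195
 196 195 195 196 196 198]
[(-97, [292.7, 258.6]), (-90, [292.9, 270.9]), (-85, [293.1, 279.5]), (-80, [293.3, 288.0]), (-75, [293.5, 296.4])]
```

```bash
python3 - <<'E'
from h import *
o=r.get_obs();cs=cam("side")
s=optics.snapshot("side");save(s,"pics/s4.png"); i=cv2.imread("pics/w4.png")[:,:,::-1]
T=R(o["tool_rot"]);P=[np.array(o["position"])+T@np.array([t,0,0]) for t in(0,-10,-20,-30,-40,-60,-97)]
print(px(cs,P).round(1)); print(o["joint_pos"])
a=cv2.resize(i[200:340,255:385],(400,431),interpolation=cv2.INTER_CUBIC);b=cv2.resize(s[170:278,275:375],(400,432),interpolation=cv2.INTER_CUBIC)
save(np.hstack([a,b[:431]]),"pics/c4.png")
E
```

```text
[[320.4 256.2]
 [320.5 253.8]
 [320.5 251.2]
 [320.6 248.7]
 [320.6 246.2]
 [320.7 241. ]
 [320.9 231.1]]
[-0.19432563  0.69862377  0.07017222  1.93853231 -0.09279225  0.50677543
  1.34472902]
```

View pics/c4.png

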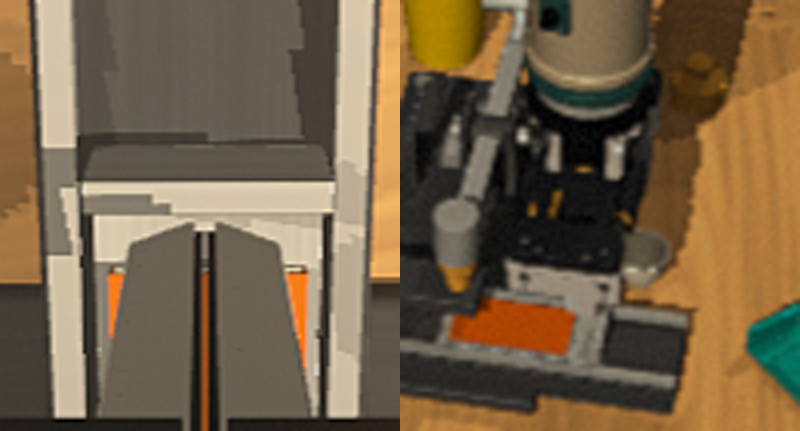

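The side crop puts the fingertip at about (320,247), against (320,256) projected for the stated TCP. The wrist crop agrees, so the fingers end about 34 mm behind the stated TCP. They have been passing over the lip, which is still at -97. I'll back out and come in lower.

Call:
drive_tool(
  deltas=[
    [[-0.015,0,0,0,0,0,0],[-0.015,0,-0.02,0,0,0,0],[-0.015,0,-0.048,0,0,0,0],[-0.005,0,-0.048,0,0,0,0],[0.008,0,-0.048,0,0,0,0],[0.014,0,-0.048,0,0,0,0],[0.014,0,-0.04,0,0,0,0],[0.014,0,-0.03,0,0,0,0],[0.014,0,-0.024,0,0,0,0],[0.014,0,-0.018,0,0,0,0],[0.014,0,-0.012,0,0,0,0]],
  ],
)

```text
t: 8.25
position: [530.3, 54.9, 3.0]
tool_rot: [0.131, 1.568, -0.131]
contact_force: [-1.1, -0.2, 1.9]
opening: 0.5
```

```bash
cat >> h.py <<'E'
def lip(f):
    o=r.get_obs();c=cam("wrist");i=optics.snapshot("wrist");save(i,f)
    print("t",o["t"],"tool",inp(o["position"]),"F",np.round(o["contact_force"],1))
    for y in(93,127):
        xs=np.arange(-120,-40,.5); p=px(c,[W(x,y,47) for x in xs]).round().astype(int)
        g=i[np.clip(p[:,1],0,479),np.clip(p[:,0],0,639)].mean(1); k=np.where((g[4:]-g[:-4])>70)[0]; print("lip edge x at y",y,xs[k+2][:6])
E
python3 -c "
from h import *
lip('pics/w5.png')"
```

```text
t 8.25 tool [-95.2 109.6   3. ] F [-1.1 -0.2  1.9]
lip edge x at y 93 [-87.  -86.5 -86.  -85.5]
lip edge x at y 127 [-87.  -86.5 -86. ]
```

The lip now reads -86.5, so the carrier is being pushed. I'll continue.

Call:
drive_tool(
  deltas=[
    [[0,0,0.005,0,0,0,0],[0,0,0.01,0,0,0,0],[0,0,0.015,0,0,0,0],[0,0,0.019,0,0,0,0],[0,0,0.023,0,0,0,0],[0,0,0.027,0,0,0,0],[0,0,0.029,0,0,0,0]],
  ],
)

```text
t: 9.0
position: [559.5, 50.0, 2.9]
tool_rot: [0.131, 1.566, -0.131]
contact_force: [-0.7, 0.5, 0.2]
opening: 0.4
```

```bash
python3 -c "
from h import *
lip('pics/w6.png')"
```

```text
t 9.0 tool [-65.6 109.6   2.9] F [-0.7  0.5  0.2]
lip edge x at y 93 [-57.5 -57.  -56.5 -56. ]
lip edge x at y 127 [-57.5 -57.  -56.5 -56. ]
```

Call:
drive_tool(
  deltas=[
    [[0,0,0.001,0,0,0,0],[0,0,0.002,0,0,0,0],[0,0,0.003,0,0,0,0],[0,0,0.003,0,0,0,0]],
  ],
)

```text
t: 9.45
position: [562.1, 49.6, 2.8]
tool_rot: [0.131, 1.566, -0.131]
contact_force: [-0.1, 0.7, -0.5]
opening: 0.5
```

Call:
drive_tool(
  deltas=[
    [[0,0,0.001,0,0,0,0],[0,0,0.002,0,0,0,0],[0,0,0.002,0,0,0,0]],
  ],
)

```text
t: 9.75
position: [562.8, 49.5, 2.8]
tool_rot: [0.131, 1.569, -0.131]
contact_force: [-3.6, -0.2, 2.7]
opening: 0.5
```

Call:
drive_tool(
  deltas=[
    [[0,0,0.001,0,0,0,0],[0,0,0.002,0,0,0,0],[0,0,0.002,0,0,0,0]],
  ],
)

```text
t: 10.05
position: [562.7, 49.4, 2.6]
tool_rot: [0.13, 1.572, -0.131]
contact_force: [-7.3, 1.8, 5.9]
opening: 0.8
```

Call:
drive_tool(
  deltas=[
    [[0,0,0.001,0,0,0,0],[0,0,0.002,0,0,0,0],[0,0,0.003,0,0,0,0]],
  ],
)

```text
t: 10.35
position: [562.6, 49.4, 2.3]
tool_rot: [0.13, 1.578, -0.131]
contact_force: [-12.6, 2.4, 9.8]
opening: 0.4
```

```bash
python3 -c "
from h import *
lip('pics/w7.png')"
```

```text
t 10.35 tool [-62.5 109.5   2.3] F [-12.6   2.4   9.8]
lip edge x at y 93 [-54.5 -54.  -53.5 -53. ]
lip edge x at y 127 [-54.5 -54.  -53.5 -53. ]
```

Call:
drive_tool(
  deltas=[
    [[0,0,-0.012,0,0,0,0],[0,0,-0.03,0,0,0,0],[-0.05,0,-0.05,0,0,0,0],[-0.1,0,-0.05,0,0,0,0],[-0.15,0,-0.05,0,0,0,0],[-0.15,0,-0.05,0,0,0,0]],
  ],
)

```text
t: 11.0
position: [525.6, 57.1, 159.1]
tool_rot: [0.133, 1.552, -0.128]
contact_force: [0.9, -0.4, 0.3]
opening: 0.7
```

```bash
python3 - <<'E'
from h import *
lip('pics/w8.png'); print(to(W(0,-115,150),ori(90)))
E
```

```text
t 11.0 tool [-100.3  111.   159.1] F [ 0.9 -0.4  0.3]
lip edge x at y 93 [-54.5 -54.  -53.5 -53. ]
lip edge x at y 127 [-54.5 -54.  -53.5 -53. ]
([0.0072, -0.2257, 0.1019], [-89.98, 0.6, 0.32])
```

Call:
drive_tool(
  deltas=[
    [[0.007,-0.226,0.102,-90,0,0,0],[0.007,-0.226,0.102,-90,0,0,0],[0.007,-0.226,0.102,-90,0,0,0],[0.007,-0.226,0.102,-90,0,0,0],[0.007,-0.226,0.102,-90,0,0,0],[0.007,-0.226,0.102,-90,0,0,0],[0.007,-0.226,0.102,-90,0,0,0],[0.007,-0.226,0.102,-90,0,0,0],[0.007,-0.226,0.102,-90,0,0,0],[0.007,-0.226,0.102,-90,0,0,0],[0.007,-0.226,0.102,-90,0,0,0],[0.007,-0.226,0.102,-90,0,0,0]],
  ],
)

```text
t: 12.25
position: [582.3, -182.8, 144.0]
tool_rot: [-1.083, 1.282, 1.088]
contact_force: [-0.9, -0.2, 0.4]
opening: 0.5
```

```bash
python3 - <<'E'
from h import *
o=r.get_obs();print(o["t"],inp(o["position"]),np.degrees(o["joint_pos"]).round(0)); print(to(W(0,-115,105),ori(90)), to(W(0,-115,105),ori(90),srcR=R(o["tool_rot"])))
i=optics.snapshot("wrist");c=cam("wrist");p=px(c,[W(0,-115,128),W(-28,-115,128),W(28,-115,128),W(0,-115,105)]);print(p.round())
i=i.copy()
for q in p: cv2.circle(i,tuple(q.astype(int).tolist()),4,(255,0,255),1)
save(i,"pics/w9.png")
E
```

```text
12.25 [  -4.5 -116.2  144. ] [ 31.  36. -26.  94.  19.  54. 169.]
([0.039, -0.0045, 0.0011], [0.04, 0.15, -0.08]) ([0.039, -0.0045, 0.0011], [0.04, 0.15, -0.08])
[[313. 257.]
 [356. 257.]
 [271. 257.]
 [314. 247.]]
```

View pics/w9.png

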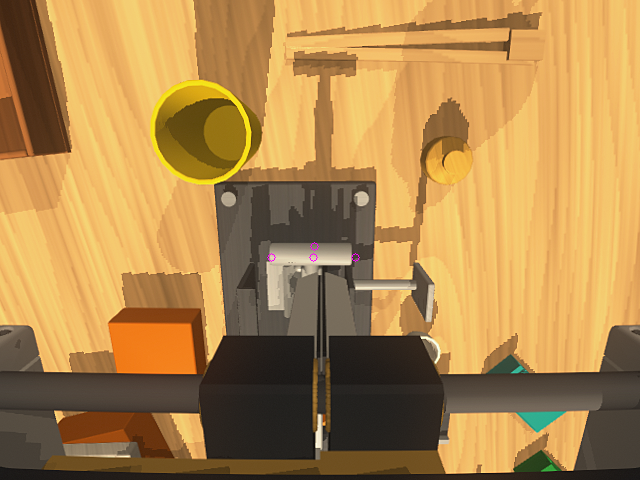

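The cocking bar is at (309,254), against a prediction of (313,257), so the fit is good. However, joint 7 has run to its limit, so I'll turn the tool the other way round by +180°.

Call:
drive_tool(
  deltas=[
    [[-0.01,0,0,90,0,0,0],[-0.01,0,0,90,0,0,0],[-0.01,0,0,90,0,0,0],[-0.01,0,0,90,0,0,0],[-0.01,0,0,90,0,0,0],[-0.01,0,0,90,0,0,0],[-0.01,0,0,90,0,0,0],[-0.01,0,0,90,0,0,0],[-0.01,0,0,90,0,0,0],[-0.01,0,0,90,0,0,0],[-0.01,0,0,90,0,0,0],[-0.01,0,0,90,0,0,0]],
  ],
)

```text
t: 13.5
position: [582.7, -182.9, 155.4]
tool_rot: [0.131, 1.567, -0.132]
contact_force: [-0.2, -0.4, -0.6]
opening: 0.4
```

Call:
drive_tool(
  deltas=[
    [[0,0,0,90,0,0,0],[0,0,0,90,0,0,0],[0,0,0,90,0,0,0],[0,0,0,90,0,0,0],[0,0,0,90,0,0,0],[0,0,0,90,0,0,0],[0,0,0,90,0,0,0],[0,0,0,90,0,0,0],[0,0,0,90,0,0,0],[0,0,0,90,0,0,0],[0,0,0,90,0,0,0],[0,0,0,90,0,0,0]],
  ],
)

```text
t: 14.7
position: [582.7, -183.0, 155.6]
tool_rot: [1.33, 1.126, -1.33]
contact_force: [0.4, 0.2, 0.2]
opening: 0.2
```

```bash
python3 - <<'E'
from h import *
o=r.get_obs();print(o["t"],inp(o["position"]),np.degrees(o["joint_pos"]).round(0),o["contact_force"]); print(to(W(1,-115,105),ori(-90)))
E
```

```text
14.7 [  -4.  -116.3  155.6] [  0.  35.  24.  95. -17.  54.  21.] [0.36840067 0.21646206 0.18768928]
([0.0506, 0.005, -0.0013], [0.1, 0.04, -0.01])
```

Call:
drive_tool(
  deltas=[
    [[0.03,0.005,0,0,0,0,0],[0.05,0.005,0,0,0,0,0],[0.056,0.005,0,0,0,0,0],[0.062,0.005,0,0,0,0,0],[0.068,0.005,0,0,0,0,0],[0.074,0.005,0,0,0,0,0],[0.08,0.005,0,0,0,0,0],[0.086,0.005,0,0,0,0,0],[0.09,0.005,0,0,0,0,0],[0.0935,0.005,0,0,0,0,0]],
  ],
)

```text
t: 15.7
position: [588.1, -185.5, 62.7]
tool_rot: [1.331, 1.123, -1.331]
contact_force: [-0.1, -4.0, 6.2]
opening: 0.3
```

```bash
cat >> h.py <<'E'
def trig(f):
    "hammer/trigger state from the top camera: plate near-edge x in press frame at z75"
    i=optics.snapshot("top");save(i,f);c=cam("top");xs=np.arange(-125,-80,.5)
    for y in(-66,-60):
        p=px(c,[W(x,y,75) for x in xs]).astype(np.float32); g=cv2.remap(i,p[:,0:1],p[:,1:2],cv2.INTER_LINEAR).astype(float).reshape(-1,3)
        s=g[:,0]-g[:,2]; print("y",y,s[::2].astype(int))
E
python3 - <<'E'
from h import *
o=r.get_obs();print(o["t"],inp(o["position"]),o["contact_force"])
i=optics.snapshot("side");save(i,"pics/s5.png"); j=optics.snapshot("wrist");save(j,"pics/w10.png")
trig("pics/t5.png")
c=cam("side");p=px(c,[W(0,-116,o["position"][2]+26),W(0,110,140)]).astype(int);print(p)
a=cv2.resize(i[120:270,240:360],(480,600),interpolation=cv2.INTER_CUBIC); b=cv2.resize(j[200:440,200:330],(320,600))
save(np.hstack([a,b]),"pics/c5.png")
E
```

```text
15.7 [   1.7 -117.8   62.7] [-0.07763781 -4.03043712  6.20671043]
y -66 [100 100 100 101 102 102 103 102 103 103 103 100 100 101 100  97  93  87
  81  75  65  47  33  22  15  16  17  22  34  61  84  95 103 100  98  99
  99 102 103 103 104 102 101 100  99]
y -60 [100 100 101 102 103 103 103 102 102 102 100 100 100 100  97  93  85  77
  69  54  32  19  14  13  15  17  16  20  38  56  82 101 100 100 100  99
 101 102 104 104 103 101 102 101 102]
[[306 178]
 [288 219]]
```

View pics/c5.png

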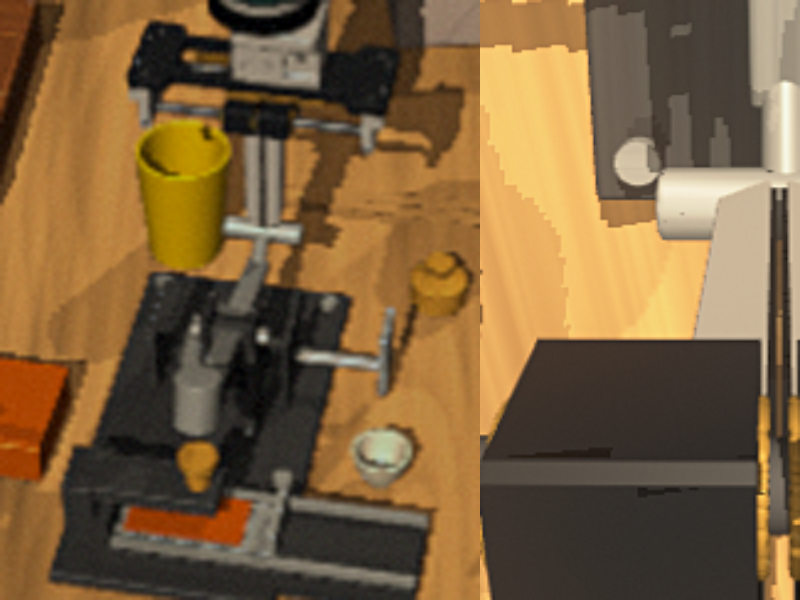

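The crop shows the hammer head raised with the fingers on the cocking bar. The bar is at side pixel (305,178), as predicted with a 34 mm fingertip offset. I'll continue in feeling steps.

Call:
drive_tool(
  deltas=[
    [[0.003,0,-0.0005,0,0,0,0],[0.006,0,-0.001,0,0,0,0],[0.006,0,-0.001,0,0,0,0]],
  ],
)

```text
t: 16.15
position: [588.1, -184.6, 57.1]
tool_rot: [1.33, 1.123, -1.331]
contact_force: [-1.4, -4.7, 5.8]
opening: 0.5
```

Call:
drive_tool(
  deltas=[
    [[0.0015,0,-0.0005,0,0,0,0],[0.003,0,-0.0005,0,0,0,0],[0.003,0,-0.0005,0,0,0,0]],
  ],
)

```text
t: 16.45
position: [588.1, -184.4, 54.3]
tool_rot: [1.33, 1.123, -1.331]
contact_force: [-1.5, -5.0, 7.7]
opening: 0.5
```

Call:
drive_tool(
  deltas=[
    [[0.0015,0,-0.0005,0,0,0,0],[0.003,0,-0.0005,0,0,0,0],[0.003,0,-0.0005,0,0,0,0]],
  ],
)

```text
t: 16.75
position: [588.2, -184.0, 51.4]
tool_rot: [1.331, 1.122, -1.331]
contact_force: [-2.4, -5.2, 8.5]
opening: 0.5
```

Call:
drive_tool(
  deltas=[
    [[0.0015,0,-0.001,0,0,0,0],[0.003,0,-0.0015,0,0,0,0],[0.003,0,-0.0015,0,0,0,0]],
  ],
)

```text
t: 17.05
position: [588.5, -182.7, 48.4]
tool_rot: [1.33, 1.122, -1.331]
contact_force: [-0.7, -5.2, 8.3]
opening: 0.7
```

Call:
drive_tool(
  deltas=[
    [[0.0015,0,-0.0005,0,0,0,0],[0.003,0,-0.001,0,0,0,0],[0.003,0,-0.001,0,0,0,0]],
  ],
)

```text
t: 17.35
position: [588.7, -181.8, 45.4]
tool_rot: [1.33, 1.122, -1.331]
contact_force: [-1.1, -5.3, 8.2]
opening: 0.6
```

Call:
drive_tool(
  deltas=[
    [[0.0015,0,-0.0005,0,0,0,0],[0.003,0,-0.001,0,0,0,0],[0.003,0,-0.001,0,0,0,0]],
  ],
)

```text
t: 17.65
position: [588.9, -181.0, 42.4]
tool_rot: [1.33, 1.122, -1.331]
contact_force: [-1.4, -5.7, 7.0]
opening: 0.7
```

Call:
drive_tool(
  deltas=[
    [[0.0015,0,-0.0005,0,0,0,0],[0.003,0,-0.001,0,0,0,0],[0.003,0,-0.001,0,0,0,0]],
  ],
)

```text
t: 17.95
position: [589.0, -180.1, 39.5]
tool_rot: [1.33, 1.121, -1.331]
contact_force: [-1.9, -5.2, 8.7]
opening: 0.7
```

Call:
drive_tool(
  deltas=[
    [[0.0015,0,-0.0005,0,0,0,0],[0.003,0,-0.001,0,0,0,0],[0.003,0,-0.001,0,0,0,0]],
  ],
)

```text
t: 18.25
position: [589.2, -179.0, 36.5]
tool_rot: [1.33, 1.122, -1.331]
contact_force: [-0.6, -4.6, 9.0]
opening: 0.6
```

```bash
python3 - <<'E'
from h import *
o=r.get_obs();print(o["t"],inp(o["position"]),o["contact_force"]);trig("pics/t6.png")
E
```

```text
18.25 [   1.7 -111.2   36.5] [-0.63467916 -4.62261246  8.96485421]
y -66 [101 100 100 101 102 101 102 102 103 103 102 100 100 100 101 101 101 100
  99  98  94  88  84  81  79  78  71  56  40  23  13  15  16  14  16  38
  62  86 106 106 104 103 101 101 101]
y -60 [ 99 100 102 102 104 104 103 103 103 101 100 101 102 103 102 101 101 100
 100 100  99  97  92  84  74  61  42  25  16  12  15  16  16  18  25  39
  68  96 101 106 104 102 102 101 102]
```

The trigger plate has shifted about 6 mm, so the sear is being pushed aside and the catch is near.

Call:
drive_tool(
  deltas=[
    [[0.001,0,-0.0005,0,0,0,0],[0.002,0,-0.0008,0,0,0,0],[0.002,0,-0.0008,0,0,0,0]],
  ],
)

```text
t: 18.6
position: [589.4, -178.0, 34.4]
tool_rot: [1.331, 1.122, -1.331]
contact_force: [-1.2, -5.5, 8.0]
opening: 0.0
```

Call:
drive_tool(
  deltas=[
    [[0.001,0,-0.0005,0,0,0,0],[0.002,0,-0.0008,0,0,0,0],[0.002,0,-0.0008,0,0,0,0]],
  ],
)

```text
t: 18.9
position: [589.6, -177.2, 32.4]
tool_rot: [1.33, 1.122, -1.331]
contact_force: [-0.4, -4.9, 7.5]
opening: 0.6
```

```bash
cat >> h.py <<'E'
def trig2(f):
    i=optics.snapshot("top");save(i,f);c=cam("top");xs=np.arange(-125,-80,.5);out=[]
    for y in(-68,-64,-60,-50,-45):
        p=px(c,[W(x,y,75) for x in xs]).astype(np.float32); g=cv2.remap(i,p[:,0:1],p[:,1:2],cv2.INTER_LINEAR).astype(float).reshape(-1,3)
        w=np.clip(60-(g[:,0]-g[:,2]),0,None); out.append(round(float((w*xs).sum()/max(w.sum(),1)),1))
    o=r.get_obs();print(o["t"],inp(o["position"]),np.round(o["contact_force"],1),"plate x",out)
E
python3 - <<'E'
from h import *
trig2("pics/t7.png")
E
```

```text
18.95 [   1.8 -109.4   32.4] [-0.6 -5.1  6.4] plate x [-99.6, -100.3, -101.1, -92.7, -92.5]
```

The plate has snapped back to its rest position (-100), so the sear has caught. I'll feel for the buffer gently.

Call:
drive_tool(
  deltas=[
    [[0.001,0,-0.0005,0,0,0,0],[0.0015,0,-0.0005,0,0,0,0],[0.0015,0,-0.0005,0,0,0,0]],
  ],
)

```text
t: 19.25
position: [589.6, -176.9, 31.3]
tool_rot: [1.331, 1.121, -1.331]
contact_force: [-1.7, -5.2, 10.6]
opening: 0.3
```

Call:
drive_tool(
  deltas=[
    [[0.001,0,-0.0005,0,0,0,0],[0.0015,0,-0.0005,0,0,0,0],[0.0015,0,-0.0005,0,0,0,0]],
  ],
)

```text
t: 19.55
position: [589.7, -176.6, 29.9]
tool_rot: [1.331, 1.121, -1.331]
contact_force: [-2.1, -6.4, 10.2]
opening: 0.7
```

Call:
drive_tool(
  deltas=[
    [[0.001,0,-0.0005,0,0,0,0],[0.0015,0,-0.0005,0,0,0,0],[0.0015,0,-0.0005,0,0,0,0]],
  ],
)

```text
t: 19.85
position: [589.8, -176.1, 28.4]
tool_rot: [1.331, 1.121, -1.331]
contact_force: [-2.5, -5.7, 11.7]
opening: 0.8
```

```bash
python3 - <<'E'
from h import *
trig2("pics/t8.png")
c=cam("top")
for f in("t5","t6","t7","t8"):
    i=cv2.imread(f"pics/{f}.png").astype(np.float32);xs=np.arange(-125,-80,.5);o=[]
    for y in(-68,-64,-60):
        p=px(c,[W(x,y,75) for x in xs]).astype(np.float32); g=cv2.remap(i,p[:,0:1],p[:,1:2],cv2.INTER_LINEAR).reshape(-1,3)
        w=np.clip(60-(g[:,2]-g[:,0]),0,None);o.append(round(float((w*xs).sum()/w.sum()),1))
    print(f,o)
E
```

```text
19.9 [   1.8 -108.3   28.4] [-1.4 -4.6 11.2] plate x [-99.5, -100.3, -101.1, -92.7, -92.5]
t5 [-99.6, -100.3, -101.1]
t6 [-93.2, -94.1, -94.5]
t7 [-99.5, -100.3, -101.1]
t8 [-99.5, -100.3, -101.1]
```

Call:
drive_tool(
  deltas=[
    [[0.001,0,-0.0005,0,0,0,0],[0.0015,0,-0.0005,0,0,0,0],[0.0015,0,-0.0005,0,0,0,0]],
  ],
)

```text
t: 20.2
position: [589.9, -175.8, 27.2]
tool_rot: [1.331, 1.121, -1.331]
contact_force: [-2.3, -5.1, 13.0]
opening: 0.5
```

Call:
drive_tool(
  deltas=[
    [[0.001,0,-0.0005,0,0,0,0],[0.0015,0,-0.0005,0,0,0,0],[0.0015,0,-0.0005,0,0,0,0]],
  ],
)

```text
t: 20.5
position: [590.0, -175.6, 26.4]
tool_rot: [1.331, 1.121, -1.331]
contact_force: [-3.1, -5.6, 18.1]
opening: 0.5
```

The force jumped to 18 N and the measured descent lagged, so that is the buffer. I'll lift off.

Call:
drive_tool(
  deltas=[
    [[-0.003,0,0,0,0,0,0],[-0.006,0,0,0,0,0,0],[-0.01,0,0,0,0,0,0],[-0.015,0,0,0,0,0,0],[-0.03,0,0,0,0,0,0],[-0.06,0,0,0,0,0,0],[-0.1,0,0,0,0,0,0],[-0.13,0,0,0,0,0,0],[-0.13,0,0,0,0,0,0],[-0.13,0,0,0,0,0,0]],
  ],
)

```text
t: 21.5
position: [589.6, -171.4, 154.7]
tool_rot: [1.331, 1.126, -1.329]
contact_force: [-0.2, -0.0, -0.8]
opening: 0.1
```

```bash
python3 - <<'E'
from h import *
trig2("pics/t9.png"); i=optics.snapshot("side"); save(i,"pics/s9.png")
b=lambda n,q:[(np.round(x["extent"]).tolist(),round(x["confidence"],2)) for x in spotter.boxes_of(q,n)[:2]]
print(b("side","striker"),b("side","cocking_bar"))
c=cam("side")
for a in(0,.3,.5,.55,.6): print(a,px(c,[W(0,-(115*np.cos(a)+20*np.sin(a)),100-115*np.sin(a)+20*np.cos(a)),W(0,110*np.cos(a),100+110*np.sin(a))]).round().tolist())
print(to(W(-150,-55,150),ori(0)))
E
```

```text
21.55 [ 1.000e-01 -1.036e+02  1.535e+02] [ 0.6  1.4 -1. ] plate x [-99.6, -100.4, -101.1, -92.8, -92.5]
[([288.0, 185.0, 315.0, 217.0], 0.66)] [([288.0, 184.0, 316.0, 224.0], 0.6), ([314.0, 197.0, 341.0, 218.0], 0.42)]
0 [[306.0, 170.0], [289.0, 231.0]]
0.3 [[306.0, 179.0], [289.0, 221.0]]
0.5 [[306.0, 186.0], [290.0, 213.0]]
0.55 [[306.0, 188.0], [290.0, 210.0]]
0.6 [[306.0, 190.0], [290.0, 208.0]]
([0.003, -0.1497, -0.0493], [-89.95, -0.15, 0.1])
```

The arm stays cocked: the striker's box top is at row 185, against about 168 at rest, and the trigger plate is at rest. Now to the trigger.

Call:
drive_tool(
  deltas=[
    [[0.003,-0.15,-0.049,-90,0,0,0],[0.003,-0.15,-0.049,-90,0,0,0],[0.003,-0.15,-0.049,-90,0,0,0],[0.003,-0.15,-0.049,-90,0,0,0],[0.003,-0.15,-0.049,-90,0,0,0],[0.003,-0.15,-0.049,-90,0,0,0],[0.003,-0.15,-0.049,-90,0,0,0],[0.003,-0.15,-0.049,-90,0,0,0],[0.003,-0.15,-0.049,-90,0,0,0],[0.003,-0.15,-0.049,-90,0,0,0],[0.003,-0.15,-0.049,-90,0,0,0],[0.003,-0.15,-0.049,-90,0,0,0]],
  ],
)

```text
t: 22.9
position: [448.9, -99.2, 150.2]
tool_rot: [0.131, 1.569, -0.13]
contact_force: [-1.1, -0.2, -0.7]
opening: 0.3
```

```bash
python3 - <<'E'
from h import *
o=r.get_obs();print(o["t"],inp(o["position"]),np.degrees(o["joint_pos"]).round(0)); print(to(W(-135,-55,18),ori(0)))
E
```

```text
22.9 [-149.9  -55.9  150.2] [  9.  22.  -0. 117.   0.  41.  89.]
([0.1321, 0.0008, 0.0151], [0.02, -0.1, -0.02])
```

Call:
drive_tool(
  deltas=[
    [[0.05,0.001,0.015,0,0,0,0],[0.1,0.001,0.015,0,0,0,0],[0.132,0.001,0.015,0,0,0,0],[0.132,0.001,0.015,0,0,0,0],[0.132,0.001,0.022,0,0,0,0],[0.132,0.001,0.03,0,0,0,0],[0.132,0.001,0.036,0,0,0,0],[0.132,0.001,0.036,0,0,0,0]],
  ],
)

```text
t: 23.7
position: [487.8, -104.6, 20.4]
tool_rot: [0.131, 1.563, -0.131]
contact_force: [1.1, 0.0, 0.6]
opening: 0.8
```

Call:
drive_tool(
  deltas=[
    [[0,0,0.003,0,0,0,0],[0,0,0.005,0,0,0,0],[0,0,0.007,0,0,0,0],[0,0,0.009,0,0,0,0],[0,0,0.009,0,0,0,0]],
  ],
)

```text
t: 24.2
position: [489.3, -104.9, 18.3]
tool_rot: [0.131, 1.576, -0.13]
contact_force: [-7.4, 1.2, 5.7]
opening: 0.1
```

```bash
python3 - <<'E'
from h import *
trig2("pics/t10.png"); i=optics.snapshot("side"); save(i,"pics/s10.png")
print([(np.round(x["extent"]).tolist(),round(x["confidence"],2)) for q in("striker","cocking_bar") for x in spotter.boxes_of(q,"side")[:2]])
E
```

```text
24.25 [-109.1  -54.9   18.4] [-7.5  2.   5.3] plate x [-104.6, -101.6, -103.0, -106.9, -105.8]
[([286.0, 183.0, 317.0, 219.0], 0.69), ([269.0, 242.0, 312.0, 258.0], 0.61), ([284.0, 184.0, 317.0, 222.0], 0.88)]
```

Call:
drive_tool(
  deltas=[
    [[0,0,0.002,0,0,0,0],[0,0,0.004,0,0,0,0],[0,0,0.006,0,0,0,0],[0,0,0.008,0,0,0,0],[0,0,0.008,0,0,0,0]],
  ],
)

```text
t: 24.9
position: [499.9, -106.8, 18.2]
tool_rot: [0.131, 1.571, -0.131]
contact_force: [-4.1, 1.1, -2.1]
opening: 0.3
```

```bash
cat > st.py <<'E'
from h import *; import sys
o=r.get_obs();print(o["t"],inp(o["position"]),np.round(o["contact_force"],1))
i=optics.snapshot("side"); save(i,sys.argv[1])
print([(np.round(x["extent"]).tolist(),round(x["confidence"],2)) for q in("striker","cocking_bar") for x in spotter.boxes_of(q,"side")[:2]])
E
python3 st.py pics/s11.png
```

```text
24.9 [-98.3 -54.9  18.2] [-4.1  1.1 -2.1]
[([287.0, 168.0, 313.0, 237.0], 0.66), ([307.0, 166.0, 377.0, 178.0], 0.66), ([288.0, 167.0, 317.0, 241.0], 0.7)]
```

The hammer has been released: the striker's box is back at rows 168–237, its rest extent. I'll withdraw and check.

Call:
drive_tool(
  deltas=[
    [[0,0,-0.015,0,0,0,0],[0,0,-0.04,0,0,0,0],[-0.04,0,-0.055,0,0,0,0],[-0.09,0,-0.055,0,0,0,0],[-0.13,0,-0.06,0,0,0,0],[-0.13,0,-0.06,0,0,0,0],[-0.13,0,-0.06,0,0,0,0]],
  ],
)

```text
t: 25.75
position: [445.7, -97.5, 150.4]
tool_rot: [0.13, 1.56, -0.131]
contact_force: [0.1, -1.0, -0.2]
opening: 0.4
```

```bash
python3 - <<'E'
from h import *
trig2("pics/t12.png"); i=optics.snapshot("side"); save(i,"pics/s12.png"); j=cv2.imread("pics/s9.png")[:,:,::-1]; k=cv2.imread("pics/side0.png")[:,:,::-1]
f=lambda a:cv2.resize(a[165:275,270:350],(266,366),interpolation=cv2.INTER_CUBIC)
save(np.hstack([f(k),f(j),f(i)]),"pics/c12.png")
t=optics.snapshot("top")
print([(q,np.round(x["extent"]).tolist()) for q in("pot","weight","cup","booklets","carrier_mid") for x in spotter.boxes_of(q,"top")[:2]])
c=cam("top");print(px(c,[W(-55,110,47)]))
E
```

```text
25.8 [-154.7  -54.7  149.2] [ 0.5  0.7 -0.4] plate x [-114.2, -113.2, -113.1, -103.8, -104.9]
[('pot', [525.0, 222.0, 541.0, 256.0]), ('pot', [381.0, 253.0, 398.0, 273.0]), ('cup', [488.0, 170.0, 535.0, 208.0]), ('booklets', [382.0, 114.0, 427.0, 162.0]), ('booklets', [424.0, 197.0, 453.0, 266.0]), ('carrier_mid', [254.0, 314.0, 304.0, 362.0]), ('carrier_mid', [344.0, 209.0, 371.0, 233.0])]
[[353.50563073 229.91806197]]
```

View pics/c12.png

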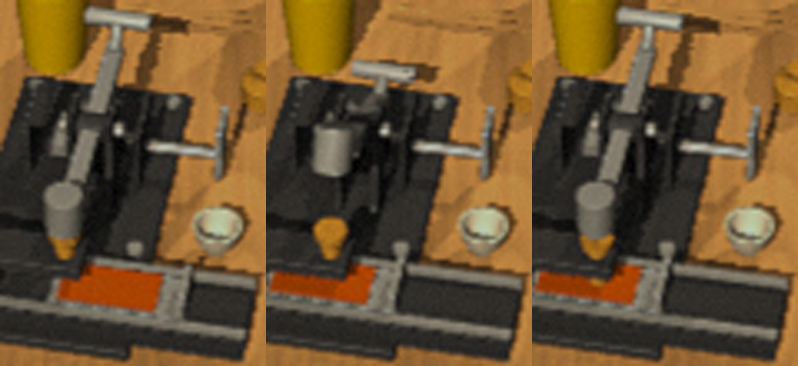

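The three panels show the start, the cocked state and now. The arm is back at rest, the stamp's lower end now shows on the booklet at (595,282), the carrier is home, and the trigger plate and pot are unmoved. I'll let it settle and hand in.

Call:
drive_tool(
  deltas=[
    [[0,0,0,0,0,0,0],[0,0,0,0,0,0,0],[0,0,0,0,0,0,0],[0,0,0,0,0,0,0],[0,0,0,0,0,0,0],[0,0,0,0,0,0,0],[0,0,0,0,0,0,0],[0,0,0,0,0,0,0]],
  ],
)

```text
t: 26.95
position: [442.9, -97.1, 148.9]
tool_rot: [0.131, 1.567, -0.131]
contact_force: [0.3, -0.9, -0.3]
opening: 0.6
```

```bash
python3 st.py pics/s13.png && python3 -c "
from h import *
print(order.job_done())"
```

```text
26.95 [-156.2  -54.8  148.9] [ 0.3 -0.9 -0.3]
[([284.0, 166.0, 314.0, 240.0], 0.79), ([286.0, 166.0, 316.0, 240.0], 0.93)]
the job is handed in; nothing more can be done
None
```

I stamped the booklet and handed the job in at about 27 s; the hand-in gave no verdict.

- **Carrier:** I pushed it home until it stopped moving, at about 13 N. The lip measured -54 mm, where home is -55.
- **Cocking:** I pressed the bar down in small steps. The trigger plate moved out about 6 mm and snapped back when the sear caught. I stopped at the buffer at about 18 N vertical (about 19 N in all), and the arm stayed cocked after I lifted off.
- **Trigger:** I pushed the plate until the hammer let go, then withdrew.

**Last checks**
- The side view showed the hammer arm back at rest, the stamp's lower end down on the booklet, and the carrier still home. I judged the stamp's travel by eye only.
- The pot, cup and booklets were where they started. The weight was not detected in the last look, and I did not check the cutter, tongs or burnisher.
- The tool read no real contact force at the end.

**What disagreed**
- The fingers end about 34 mm short of the stated TCP. My first two pushes passed over the lip without touching it. I corrected for this from then on.
- Joint 7 ran to about its range limit once while I was turning for the cocking bar. I turned the tool the other way; the limit is a failure condition and I could not confirm it was not passed.
- The final reading of the plate from the top camera was unusable because the robot was in the way, so I checked the plate only by eye in the side view.

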